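Index the dish turntable to the reader

ROBOT

A 6-joint arm with a two-finger parallel gripper is mounted at the origin on the work surface. World frame = base frame: x ahead of the robot, y to its left, z up, the work surface at z = 0. Lengths are in m, angles in rad, forces in N, time in s.
With the tool pointing down it reaches from about 0.3 to 0.75 m from the base axis. Payload 8.5 kg.
Tool frame: the origin (TCP) lies midway between the tips of the shut fingers; the grasp point (between the pads) lies 19 mm behind it; z points along the fingers, y is the direction in which the jaws open and shut (so a half turn about z gives the same grasp; the last joint's range is limited). The gripper opens to 85 mm and grips with 20 to 120 N. Pads are 22 mm wide; open, the fingers measure 114 mm over their backs; the gripper's body (76 mm by 85 mm) begins 54 mm behind the grasp point. The pads swing forward as they close: fully open they stand 13 mm farther back than shut.
Start: joints at [-1.492, 0.381, 1.297, -0, 1.464, -0.215], TCP at [0.159, -0.526, 0.231] pointing down, gripper open.
Joint ranges: [-3.11, 3.11], [-0.89, 2.33], [0.22, 2.48], [-1.42, 4.56], [0.17, 2.85], [-2.88, 2.88]. Speed limits (rad/s): [2.39, 2.39, 3.14, 3.14, 3.14, 3.14].

INTERFACE

Orientations are given as a rotation vector (axis times angle).
In Python, from bench import readout, vision, r gives the robot as it stands.
- The arm moves only by the shell command python3 -m crank 'ROWS' [OPENING] [FORCE]. ROWS is text: rows parted by semicolons, each of 4 numbers parted by spaces: the shift along the tool's x, y, z in units of 50 mm (1.0 is 50 mm), then the turn about the tool's z in units of 6 degrees (1.0 is 6 degrees). In form: tx ty tz twist; .... A call has 1 to 12 rows; each row shifts and turns the commanded pose from where the row before left it, along the tool's axes as they then stand; what a row does not reach is not made up. A row lasts 1/10 s, in which the tool goes at most 50 mm and 8.59 degrees, less where a joint would pass 70% of its speed; a pose out of reach is approached as far as the arm can. A call is refused whole if a number of a shift passes 1 or a number of a turn 1, either way. A call with a gripper value outside its range is refused whole. OPENING is the closure in counts, from 0 (fully open) to 255 (shut), set as the call begins (- or left out, the last holds). The fingers move at their own pace and stop on an object; FORCE is the grip in N (left out, the last holds). Time passes only in rows, so rows that do not move let the fingers close. It gives the time, the measured TCP pose, the force and the opening at its end, in the units of the state.
- readout.get_state(): the state, without advancing time (a new reading comes with each control period).
- vision.get_image(name): name is "side" or "top"; returns the picture (480x640x3 uint8, blue, green, red); there is no depth.
- vision.calibration(name): a dict with "vertical_fov" (degrees; the focal length in pixels is half the picture's height over the tangent of half this angle, whatever the lens; pixels are square), "cx", "cy" (the principal point, pixels), "distortion" ([k1, k2, p1, p2, k3] as OpenCV has them; the pictures are not rectified), "rvec" (rotation vector, rad) and "tvec" (3), from world to camera coordinates, as OpenCV has them. Camera axes: x right, y down, z forward; pixel columns grow to the right and rows downward; lengths in m; the calibration is good to about 2 mm. A picture is of the moment at which its call begins. calibration takes no time and is no camera call.
- r.hand_in(): hands the job in, once; it reports no verdict.
Trained networks look in the newest picture that a camera, given by its name, has taken for a name from the list of things; names that differ only in an ending like _2 or _b are one class to them, and where a whole thing is asked for, a point or a joint stands for the part that bears it (a point fixed in the world has none). Each returns a list of dicts, best first, with "conf" (0 to 1); they miss things now and then, are a little off and sometimes report something else, mostly with a low value. They report only what shows in the picture. A call takes as long as a camera call. They do not tell look-alikes from the thing itself.
- vision.look_for(camera, query): "point" ([x, y, z] in m, in world coordinates, good to about 4 mm: the middle of the surface that is visible of it).
- vision.regions_of(camera, query): "mask" (480x640 bool, what is visible of it).
- vision.landmark_of(camera, query): "point" ([x, y, z] in m, in world coordinates, good to about 4 mm: a listed point, or the origin of a listed thing).
The state is a dict: "time_s": time; "q": joint angles; "dq": joint speeds; "effort": joint torques, N m; "tcp_pos": TCP position; "orientation": TCP orientation; "ft_force": force on the tool from outside, world axes, zero at the start; "ft_torque": the same for the moment, N m; "opening": finger opening in m.
Only numpy, scipy, OpenCV 4.12 (cv2) and the standard library are available. Lean on these libraries where they do the work, as an engineer would, in place of code of your own. Each camera call takes 0.05 s, during which the arm holds its last target.

TASK

Two dish turntables stand on the lab bench; use the one that carries the red-lidded dish. Pull its spring ring straight up out of the notch, turn it one notch so that the red dish comes to the reader block (yellow top), then let the ring drop fully home and let go. Do not touch the red dish itself, and leave the other turntable's ring alone.

Things in the scene. Friction and masses are not known exactly. Their poses are not given: they have to be found in the camera images.
- pull_ring (a point): Centre of the black pull ring in the middle of the turntable with the red dish, 70 mm above the bench when home. The ring stands upright: outer diameter 40 mm, hole 18 mm, 10 mm thick along this point's y axis (z up), so pinch it across y from above. It lifts straight up and turns with the blue deck (diameter 190 mm) about its own vertical axis. All else there is under 52 mm high.
- ring_main (a joint): Lift of that ring in m: 0 home, stop at 0.024. Pull needed: 5 N at home, 10 N at 0.018. At home a cross rod under it sits between the teeth of a fixed crown and locks the deck; from 0.015 up the rod clears the teeth and the deck turns easily, either way. Notches every 60 degrees; the teeth are round-topped, so let go within 12 degrees of a notch it springs home by itself.
- view_spot (a point): Point on the fixed base of that turntable, 26 mm above the bench (deck top) and 68 mm from the ring's axis, where the centre of a dish lies when it is at the reader. The reader is a white block with yellow top and black lens, 38 x 70 mm, 51 mm high, fixed just outside the deck, its middle 123 mm from the axis.
- dish_red: Small culture dish with a red lid, diameter 41 mm, 14 mm high, origin at the centre of its underside. It lies loose in a well of four studs on the deck, 68 mm from the axis, one notch (60 degrees) to either side of the reader; dishes with green and yellow lids lie in two other wells. The deck carries it along.
- spare_ring (a point): Centre of the same kind of pull ring on the other turntable, which is alike but has no red dish. It must not be pulled.
Not all that is in view belongs to the job. Of the things like the dish_red, leave any that is pink; of the rest the larger one is meant.

How it is judged:
On the way, in this order (a step that is already met when the one before it is completed fails the run):
1. the ring of the turntable with the red dish is pulled up clear of its notch (value of joint ring_main above 0.013 m), for 0.1 s.
2. the red dish has been turned to the reader (horizontal distance between dish_red and view_spot below 0.015 m), for 0.1 s.
At the end, for the whole second after the job is handed in: The red dish lies flat in its well and at rest, its centre within 15 mm of the view spot before the reader, and the pull ring is back home in its notch (within 5 mm of its lowest position) (horizontal distance between dish_red and view_spot below 0.015 m and height (world z) of dish_red below 0.032 m and angle between dish_red's own z axis and vertical below 0.15 rad and value of joint ring_main below 0.005 m and linear speed of dish_red below 0.02 m/s); the robot touches nothing.
It fails at once if the gripper touched the red dish (contact force between the fingers and dish_red above 0.5 N).
It fails at once if the other turntable's ring was pulled (distance of spare_ring from where it was at the start of the episode above 0.008 m).
It also fails if it takes over 32 s, if anything falls off the work surface, if the arm or the gripper's body presses on something with over 40 N, if the wrist force passes 120 N, or if a joint passes its speed limit or range.

## Working session

There is one attempt and no reset: what is moved stays moved. The work goes in short steps, Python scripts to look and compute and a shell command to move; the robot and the scene stay as the last step left them, time stands still between calls to the robot, and variables do not carry over. Pictures are saved under pics/ and viewed, and the job is handed in when it is done.

```bash
ls; mkdir -p pics; python3 - <<'E'
from bench import readout, vision, r
import cv2
print(readout.get_state())
for n in ("top","side"):
    cv2.imwrite(f"pics/{n}0.png",vision.get_image(n)); print(vision.calibration(n))
for n in ("top","side"):
    for q in ("pull_ring","spare_ring","dish_red","view_spot"):
        for d in vision.landmark_of(n,q): print(n,q,d)
E
```

```text
pics
{'time_s': 0.0, 'q': array([-1.49229586e+00,  3.81184958e-01,  1.29827661e+00,  3.29353817e-06,
        1.46362024e+00, -2.15299052e-01]), 'dq': array([-0.00165242, -0.00185969,  0.00010298, -0.0008876 ,  0.00259476,
       -0.00017957]), 'effort': array([ 3.55813318e-04, -4.48464131e+01, -2.31276244e+01, -1.39836925e-04,
        4.82124015e-03,  9.08889604e-06]), 'tcp_pos': array([ 0.15924961, -0.52612111,  0.23071237]), 'orientation': array([-3.10628713e+00, -4.59623189e-01, -1.64926313e-04]), 'ft_force': array([ 0.22873542, -0.51005863,  0.42679672]), 'ft_torque': array([-0.06054942, -0.03977246, -0.01862542]), 'opening': 0.0856951794975158}
{'vertical_fov': 49.47300846096355, 'cx': 315.1572463513531, 'cy': 238.2627884325853, 'distortion': array([-0.13811653,  0.        ,  0.        ,  0.        ,  0.        ]), 'rvec': array([ 2.17158162, -2.13941994,  0.08036174]), 'tvec': array([0.04886458, 0.4647817 , 1.03290108])}
{'vertical_fov': 42.86149485132952, 'cx': 324.9158888558134, 'cy': 241.72921273767435, 'distortion': array([0.01323974, 0.        , 0.        , 0.        , 0. 
[... 181 characters left out ...]

top spare_ring {'point': [0.6001, -0.2029, 0.0698], 'conf': 0.59}
top dish_red {'point': [0.3259, 0.2344, 0.0038], 'conf': 0.79}
top dish_red {'point': [0.4907, 0.2499, 0.0231], 'conf': 0.61}
top dish_red {'point': [0.577, 0.368, -0.0042], 'conf': 0.49}
top view_spot {'point': [0.4596, 0.196, 0.0246], 'conf': 0.72}
top view_spot {'point': [0.4924, 0.251, 0.0258], 'conf': 0.59}
side pull_ring {'point': [0.5182, 0.1949, 0.0708], 'conf': 0.66}
side dish_red {'point': [0.3294, 0.2328, -0.0017], 'conf': 0.9}
side dish_red {'point': [0.4923, 0.2541, 0.0284], 'conf': 0.79}
side dish_red {'point': [0.5792, 0.3704, -0.0], 'conf': 0.77}
side view_spot {'point': [0.4503, 0.1946, 0.0248], 'conf': 0.67}
```

View pics/top0.png

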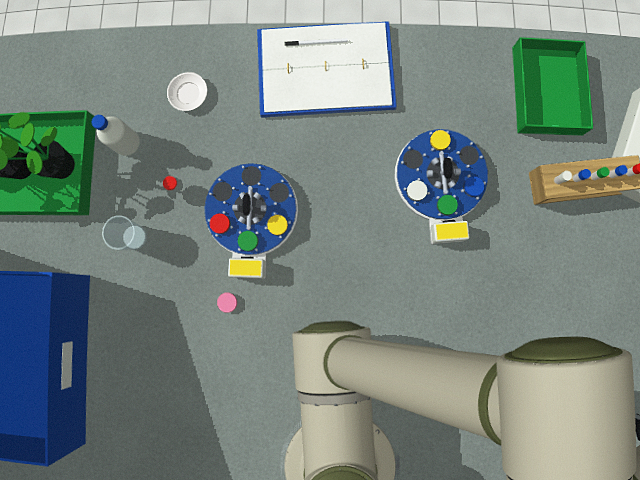

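View pics/side0.png

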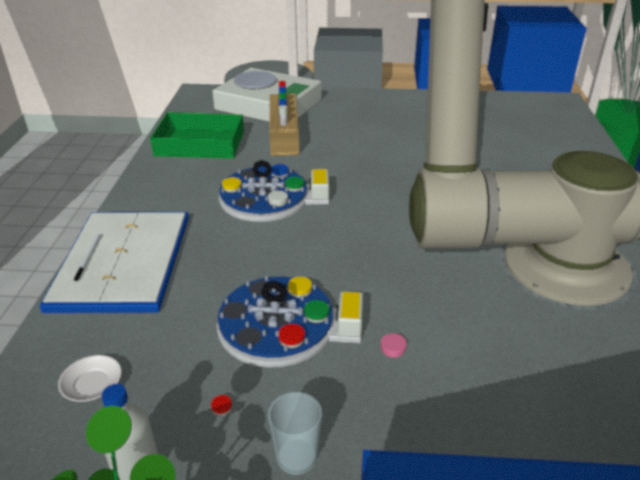

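The left turntable carries the red dish, at about (220,223) in the top view. Its ring is at (247,207), and its reader is at (246,267) with the green dish in front of it. The pink dish at (227,302) and the small red one at (170,183) are decoys. Next I'll measure the axis and the ring yaw precisely.

```bash
cat > h.py <<'E'
import numpy as np, cv2
from bench import readout, vision, r
from scipy.spatial.transform import Rotation as R
def K(n):
    c=vision.calibration(n); f=240/np.tan(np.radians(c['vertical_fov']/2))
    return np.array([[f,0,c['cx']],[0,f,c['cy']],[0,0,1.]]),c
def back(n,uv,z):
    k,c=K(n); p=cv2.undistortPoints(np.array(uv,float).reshape(-1,1,2),k,c['distortion']).reshape(-1,2)
    Rm=cv2.Rodrigues(c['rvec'])[0]; o=-Rm.T@c['tvec']; d=np.c_[p,np.ones(len(p))]@Rm
    return o+d*((z-o[2])/d[:,2])[:,None]
E
python3 - <<'E'
from h import *
im=cv2.imread('pics/top0.png'); 
crop=cv2.resize(im[150:290,180:320],(600,600),interpolation=cv2.INTER_CUBIC); cv2.imwrite('pics/crop0.png',crop)
im2=cv2.imread('pics/side0.png'); cv2.imwrite('pics/crop1.png',cv2.resize(im2[260:380,200:380],(780,520),interpolation=cv2.INTER_CUBIC))
hsv=cv2.cvtColor(im,cv2.COLOR_BGR2HSV); H,S,V=cv2.split(hsv)
roi=np.zeros((480,640),bool); roi[150:290,195:310]=1
def blob(m,z,name):
    n,l,s,c=cv2.connectedComponentsWithStats((m&roi).astype(np.uint8))
    for i in range(1,n):
        if s[i,4]>60: print(name,s[i,4],c[i],back('top',[c[i]],z)[0])
blob(((H<8)|(H>172))&(S>140)&(V>60),.04,'red')
blob((H>20)&(H<35)&(S>120)&(V>90),.051,'yel(z51)')
blob((H>20)&(H<35)&(S>120)&(V>90),.04,'yel(z40)')
blob((H>45)&(H<80)&(S>120),.04,'grn')
m=(H>100)&(H<125)&(S>130)&roi
p=np.argwhere(m)[:,::-1]; hull=cv2.convexHull(p.astype(np.int32)).reshape(-1,2)
w=back('top',hull,.026)
(x,y),(a,b),t=cv2.fitEllipse(w[:,:2].astype(np.float32)*1000); print('deck',x,y,a,b)
for q in ['pull_ring']:
  for cam in ('top','side'):
    for d in vision.regions_of(cam,q):
        pp=np.argwhere(d['mask'])[:,::-1]; 
        ww=back(cam,pp,.075)[:,:2]; u,s,v=np.linalg.svd(ww-ww.mean(0),full_matrices=False)
        print(cam,q,d['conf'],len(pp),pp.mean(0),ww.mean(0),s/np.sqrt(len(pp)),np.degrees(np.arctan2(v[0,1],v[0,0])))
s=readout.get_state(); print(R.from_rotvec(s['orientation']).as_matrix())
E
```

```text
red 313 [219.45047923 223.00638978] [0.49086075 0.24981802 0.04      ]
yel(z51) 321 [276.97819315 224.47663551] [0.48783222 0.1314746  0.051     ]
yel(z51) 454 [244.77973568 267.20264317] [0.40178553 0.19352329 0.051     ]
yel(z40) 321 [276.97819315 224.47663551] [0.48924526 0.13261136 0.04      ]
yel(z40) 454 [244.77973568 267.20264317] [0.40227515 0.19532593 0.04      ]
grn 319 [247.31661442 240.46394984] [0.45611902 0.19174406 0.04      ]
deck 524.7611694335938 191.44422912597656 187.25401306152344 188.06365966796875
top pull_ring 0.66 299 [247.72240803 205.47157191] [0.5216181  0.18745939] [0.02054013 0.00504862] -178.20611616245537
side pull_ring 0.81 715 [273.40699301 298.75244755] [0.52022614 0.21272901] [0.02374564 0.01654021] 104.49021289955982
[[ 9.57140318e-01  2.89624604e-01 -2.24162158e-05]
 [ 2.89624605e-01 -9.57140314e-01  8.53478353e-05]
 [ 3.26336911e-06 -8.81821419e-05 -9.99999996e-01]]
```

View pics/crop0.png

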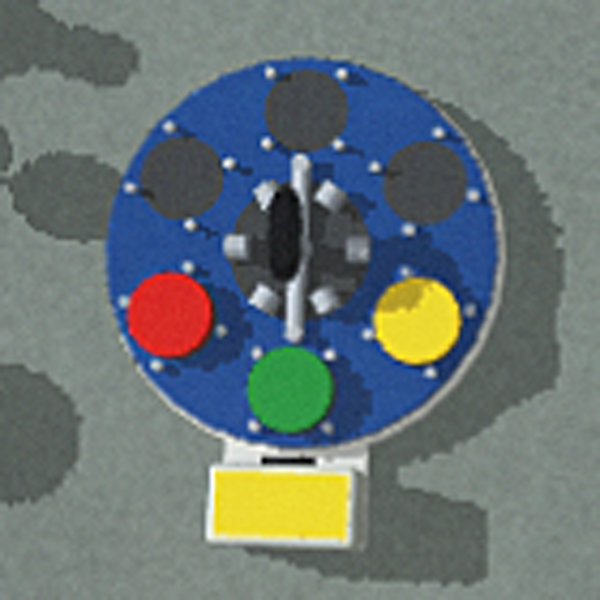

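View pics/crop1.png

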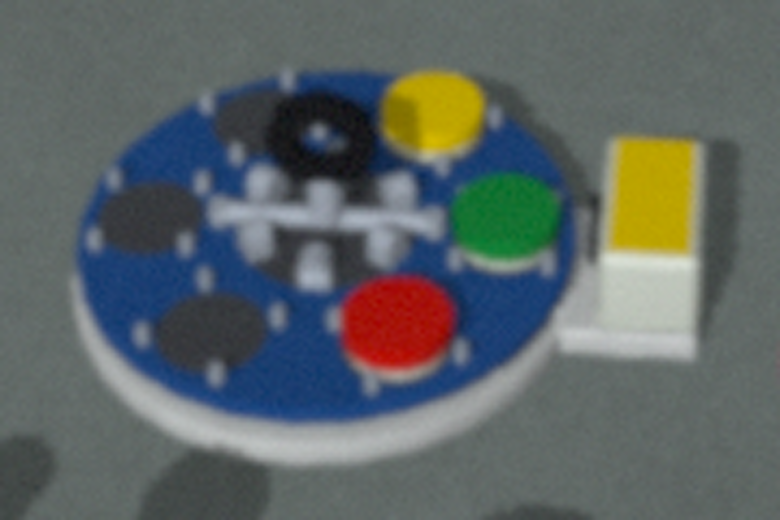

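```bash
python3 -m crank '0.3 -0.3 0 0;0.55 -0.58 0 0;0.55 -0.58 0 0;0.55 -0.58 0 0;0.55 -0.58 0 0;0.55 -0.58 0 0;0.55 -0.58 0 0;0.55 -0.58 0 0;0.55 -0.58 0 0;0.55 -0.58 0 0;0.55 -0.58 0 0' 0 60
python3 -m crank '0.55 -0.58 0 0;0.55 -0.58 0 0;0.55 -0.58 0 0;0.55 -0.58 0 0;0.55 -0.58 0 0;0.55 -0.58 0 0;0.55 -0.58 0 0;0.55 -0.58 0 0;0.3 -0.3 0 0;0 0 0 0;0 0 0 0'
```

```text
time_s: 1.7
tcp_pos: [0.3489, -0.149, 0.2316]
orientation: [3.107, 0.459, 0.001]
ft_force: [1.1, -0.4, 0.5]
opening: 0.0855
time_s: 2.8
tcp_pos: [0.5017, 0.1539, 0.2311]
orientation: [3.107, 0.461, -0.001]
ft_force: [0.1, -0.4, -0.2]
opening: 0.0854
```

```bash
python3 - <<'E'
from h import *
from scipy.optimize import least_squares
# outlines of black ring in both pictures vs projected torus hull (fit x,y,yaw)
def model(x,y,yaw):
    a=np.linspace(0,2*np.pi,60); P=[]
    for s in (-.005,-.0035,.0035,.005):
        rr=.020 if abs(s)<.004 else .018
        P.append(np.c_[rr*np.cos(a),np.full(60,s),.07+rr*np.sin(a)])
    P=np.vstack(P); c,s=np.cos(yaw),np.sin(yaw)
    return np.c_[x+c*P[:,0]-s*P[:,1],y+s*P[:,0]+c*P[:,1],P[:,2]]
def proj(n,P):
    k,c=K(n); return cv2.projectPoints(P,c['rvec'],c['tvec'],k,c['distortion'])[0].reshape(-1,2)
obs={}
for n,(x0,x1,y0,y1) in {'top':(235,258,188,222),'side':(255,292,275,306)}.items():
    im=cv2.imread(f'pics/{n}0.png').astype(int); m=np.zeros((480,640),np.uint8); m[y0:y1,x0:x1]=(im[y0:y1,x0:x1].max(2)<50)
    m=cv2.morphologyEx(m,cv2.MORPH_CLOSE,np.ones((3,3)))
    k,l,s,c=cv2.connectedComponentsWithStats(m); i=1+np.argmax(s[1:,4]); print(n,s[i],c[i]); obs[n]=(l==i).astype(np.uint8)
def iou(p):
    t=0
    for n in obs:
        h=cv2.convexHull(((proj(n,model(*p))*16)).astype(np.int32)); mm=np.zeros((480,640),np.uint8); cv2.fillConvexPoly(mm,h,1,shift=4)
        o=np.zeros_like(mm); cv2.fillConvexPoly(o,cv2.convexHull(np.argwhere(obs[n])[:,::-1].astype(np.int32)),1)
        t+=(mm&o).sum()/(mm|o).sum()
    return t
best=[(iou((x,y,np.radians(a))),x,y,a) for x in np.arange(.514,.532,.001) for y in np.arange(.184,.201,.001) for a in range(-9,10,3)]
for b in sorted(best)[::-1][:8]: print(np.round(b,4))
p=sorted(best)[-1]
for n in obs:
    im=cv2.imread(f'pics/{n}0.png'); 
    for q in proj(n,model(p[1],p[2],np.radians(p[3]))): im[int(round(q[1])),int(round(q[0]))]=(0,255,255)
    c=(180,150) if n=='top' else (200,250)
    cv2.imwrite(f'pics/ov_{n}.png',cv2.resize(im[c[1]:c[1]+120,c[0]:c[0]+120],(600,600),interpolation=0))
E
```

```text
top [242 193  12  25 150] [246.42 204.82]
side [261 282  26  24 375] [274.016      291.84533333]Traceback (most recent call last):
  File "<stdin>", line 25, in <module>
  File "<stdin>", line 21, in iou
  File "<stdin>", line 12, in proj
  File "h.py", line 5, in K
    c=vision.calibration(n); f=240/np.tan(np.radians(c['vertical_fov']/2))
ValueError: time passes only in moves, steps and waits
```

```bash
sed -i 's/^def K(n):/import functools\n@functools.lru_cache(None)\ndef K(n):/' h.py; cat > fit.py <<'E'
from h import *
def model(x,y,yaw):
    a=np.linspace(0,2*np.pi,60); P=[]
    for s in (-.005,-.0035,.0035,.005):
        rr=.020 if abs(s)<.004 else .018
        P.append(np.c_[rr*np.cos(a),np.full(60,s),.07+rr*np.sin(a)])
    P=np.vstack(P); c,s=np.cos(yaw),np.sin(yaw)
    return np.c_[x+c*P[:,0]-s*P[:,1],y+s*P[:,0]+c*P[:,1],P[:,2]]
def proj(n,P):
    k,c=K(n); return cv2.projectPoints(P,c['rvec'],c['tvec'],k,c['distortion'])[0].reshape(-1,2)
obs={}
for n,(x0,x1,y0,y1) in {'top':(235,258,188,222),'side':(255,292,275,306)}.items():
    im=cv2.imread(f'pics/{n}0.png').astype(int); m=np.zeros((480,640),np.uint8); m[y0:y1,x0:x1]=(im[y0:y1,x0:x1].max(2)<50)
    m=cv2.morphologyEx(m,cv2.MORPH_CLOSE,np.ones((3,3)))
    k,l,s,c=cv2.connectedComponentsWithStats(m); i=1+np.argmax(s[1:,4]); 
    o=np.zeros_like(m); cv2.fillConvexPoly(o,cv2.convexHull(np.argwhere(l==i)[:,::-1].astype(np.int32)),1); obs[n]=o
def iou(p):
    t=0
    for n,o in obs.items():
        h=cv2.convexHull(((proj(n,model(*p))*16)).astype(np.int32)); mm=np.zeros((480,640),np.uint8); cv2.fillConvexPoly(mm,h,1,shift=4)
        t+=(mm&o).sum()/(mm|o).sum()
    return t
best=[(iou((x,y,np.radians(a))),x,y,a) for x in np.arange(.514,.532,.001) for y in np.arange(.184,.201,.001) for a in range(-9,10,3)]
for b in sorted(best)[::-1][:8]: print(np.round(b,4))
p=sorted(best)[-1]
for n in obs:
    im=cv2.imread(f'pics/{n}0.png'); 
    for q in proj(n,model(p[1],p[2],np.radians(p[3]))): im[int(round(q[1])),int(round(q[0]))]=(0,255,255)
    c=(180,150) if n=='top' else (200,250)
    cv2.imwrite(f'pics/ov_{n}.png',cv2.resize(im[c[1]:c[1]+120,c[0]:c[0]+120],(600,600),interpolation=0))
E
python3 fit.py
```

```text
[1.626 0.523 0.191 0.   ]
[1.6248 0.523  0.19   0.    ]
[ 1.6216  0.523   0.191  -6.    ]
[1.6183 0.523  0.19   3.    ]
[ 1.6126  0.523   0.191  -3.    ]
[1.6119 0.524  0.19   0.    ]
[ 1.6109  0.523   0.19   -3.    ]
[1.6106 0.523  0.191  3.    ]
```

```bash
python3 -m crank '0 0 0 1;0 0 0 1;0 0 0 0.81;0.2 -0.37 0 0;0.22 -0.37 0 0;0 0 0.5 0;0 0 0.5 0;0 0 0.5 0;0 0 0.5 0;0 0 0.2 0;0 0 0 0;0 0 0 0'
python3 - <<'E'
from h import *
s=readout.get_state(); print(s['tcp_pos'],R.from_rotvec(s['orientation']).as_matrix()[:2,:2])
a=vision.get_image('top');b=vision.get_image('side')
cv2.imwrite('pics/t2.png',cv2.resize(np.hstack([a[130:290,160:320],b[200:360,190:350]]),(800,400),interpolation=2))
E
```

```text
time_s: 4.0
tcp_pos: [0.5235, 0.1906, 0.1225]
orientation: [-3.141, 0.002, -0.003]
ft_force: [0.5, 0.1, -0.1]
opening: 0.0851
[0.52346202 0.19055525 0.12249422] [[ 0.99999803 -0.00110809]
 [-0.00110843 -0.99999936]]
```

View pics/t2.png

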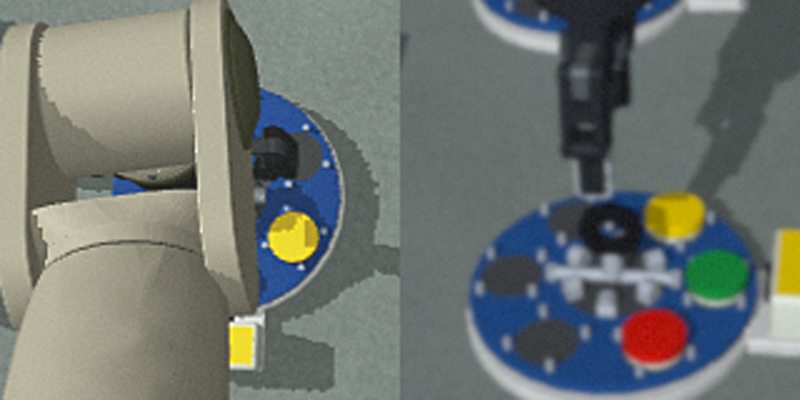

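The gripper is centred over the ring and aligned with it in the side view. I'll descend and grip.

```bash
python3 -m crank '0 0 0.4 0;0 0 0.4 0;0 0 0.4 0;0 0 0.15 0;0 0 0 0;0 0 0 0' 
python3 -m crank '0 0 0 0;0 0 0 0;0 0 0 0;0 0 0 0;0 0 0 0;0 0 0 0;0 0 0 0;0 0 0 0;0 0 0 0;0 0 0 0;0 0 0 0;0 0 0 0' 255 80
python3 - <<'E'
from h import *
s=readout.get_state(); print(s['tcp_pos'],s['ft_force'],s['ft_torque'],s['opening'])
b=vision.get_image('side')
cv2.imwrite('pics/t3.png',cv2.resize(b[200:360,190:350],(600,600),interpolation=2))
E
```

```text
time_s: 4.7
tcp_pos: [0.5236, 0.191, 0.0549]
orientation: [-3.141, 0.001, -0.003]
ft_force: [-0.5, -0.2, -0.3]
opening: 0.0853
time_s: 5.9
tcp_pos: [0.523, 0.1918, 0.0541]
orientation: [-3.14, 0.001, -0.001]
ft_force: [-0.5, 5.0, 2.0]
opening: 0.0087
[0.52299131 0.19182847 0.05411296] [-0.49613683  4.98318174  1.96578156] [ 0.75784601  0.09709634 -0.04052896] 0.00873269447193387
```

View pics/t3.png

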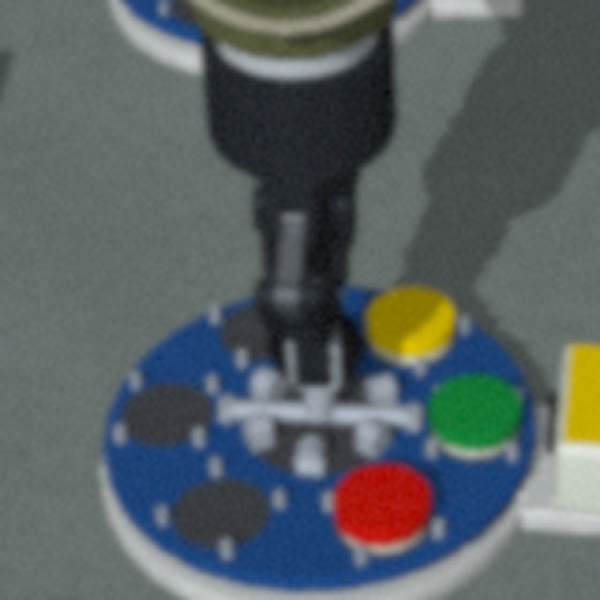

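The ring is gripped (opening 8.7 mm, side force about 5 N). Now I'll pull up 20 mm.

```bash
python3 -m crank '0 -0.02 -0.1 0;0 0 -0.1 0;0 0 -0.1 0;0 0 -0.1 0;0 0 0 0;0 0 0 0;0 0 0 0' 
python3 - <<'E'
from h import *
s=readout.get_state(); print(s['tcp_pos'],s['ft_force'],s['ft_torque'],s['opening'])
b=vision.get_image('side')
cv2.imwrite('pics/t4.png',cv2.resize(b[200:360,190:350],(600,600),interpolation=2))
E
```

```text
time_s: 6.65
tcp_pos: [0.5228, 0.1919, 0.0735]
orientation: [3.142, -0.001, -0.001]
ft_force: [2.7, 1.6, -10.0]
opening: 0.0089
[0.52284522 0.1919127  0.07350642] [ 2.73724488  1.58492539 -9.98103196] [ 0.1172401  -0.55336353  0.01823759] 0.00892417022969089
```

View pics/t4.png

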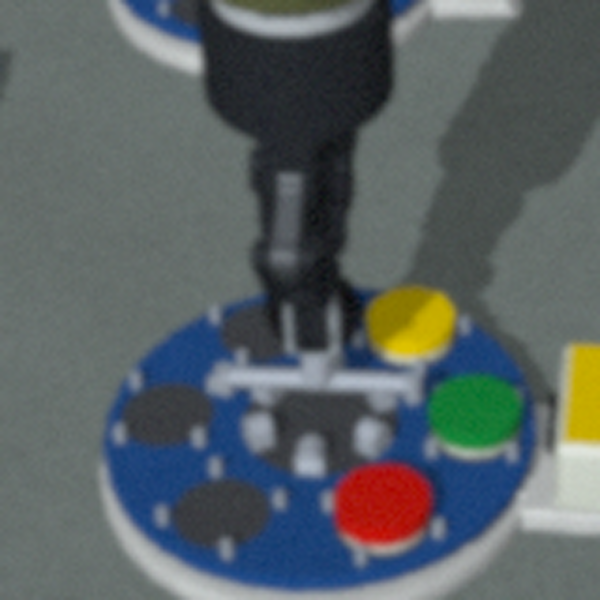

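The cross rod is clear of the teeth (lift 19.4 mm, 10 N). I'll turn counter-clockwise seen from above, which is a negative twist, and check partway.

```bash
python3 -m crank '0 0 0 -0.3;0 0 0 -0.6;0 0 0 -0.6;0 0 0 -0.6;0 0 0 -0.6;0 0 0 -0.3;0 0 0 0' 
python3 - <<'E'
from h import *
s=readout.get_state(); print(s['tcp_pos'],s['ft_force'],s['ft_torque'],s['opening'],R.from_rotvec(s['orientation']).as_euler('zyx',degrees=True))
b=vision.get_image('side')
cv2.imwrite('pics/t5.png',cv2.resize(b[200:360,190:350],(600,600),interpolation=2))
E
```

```text
time_s: 7.4
tcp_pos: [0.5229, 0.1918, 0.0737]
orientation: [3.103, 0.491, -0.0]
ft_force: [2.9, 0.5, -10.1]
opening: 0.0089
[0.5229289  0.19183633 0.07365629] [  2.94319385   0.47319701 -10.13735776] [ 0.01894401 -0.57751223  0.04219443] 0.008925347951062545 [-1.79860521e+01 -1.22151710e-02  1.79987159e+02]
```

View pics/t5.png

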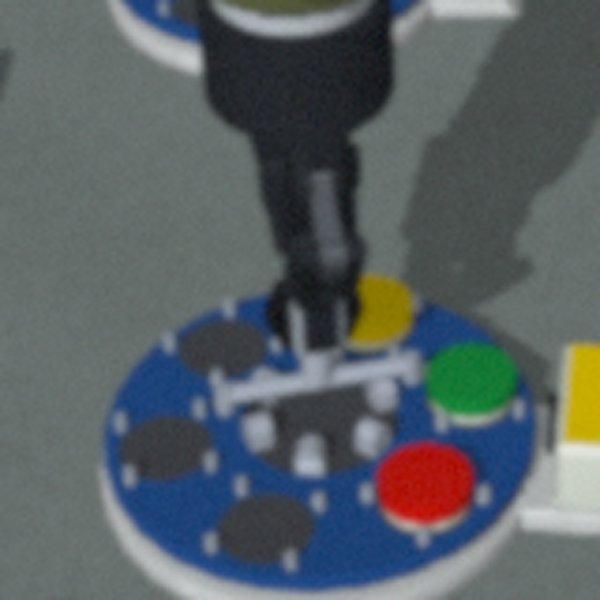

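The direction is right and the red dish is moving toward the reader. 42° remains.

```bash
python3 -m crank '0 0 0 -0.4;0 0 0 -0.7;0 0 0 -0.7;0 0 0 -0.8;0 0 0 -0.8;0 0 0 -0.8;0 0 0 -0.8;0 0 0 -0.7;0 0 0 -0.7;0 0 0 -0.6;0 0 0 0;0 0 0 0' 
python3 - <<'E'
from h import *
s=readout.get_state(); print(s['tcp_pos'],s['ft_force'],s['ft_torque'],s['opening'],R.from_rotvec(s['orientation']).as_euler('zyx',degrees=True))
b=vision.get_image('side')
cv2.imwrite('pics/t6.png',cv2.resize(b[200:360,190:350],(600,600),interpolation=2))
print(vision.landmark_of('side','dish_red'))
E
```

```text
time_s: 8.65
tcp_pos: [0.5231, 0.1918, 0.0738]
orientation: [2.722, 1.567, -0.0]
ft_force: [3.8, -1.4, -11.0]
opening: 0.0089
[0.52306499 0.19175249 0.07378707] [  3.82108723  -1.39079271 -11.01975776] [-0.28017029 -0.72610965 -0.0361489 ] 0.008939576767289377 [-5.98480494e+01  1.03188076e-02  1.79980018e+02]
[{'point': [0.5798, 0.3689, 0.0014], 'conf': 0.75}, {'point': [0.3304, 0.2335, -0.0037], 'conf': 0.67}]
```

View pics/t6.png

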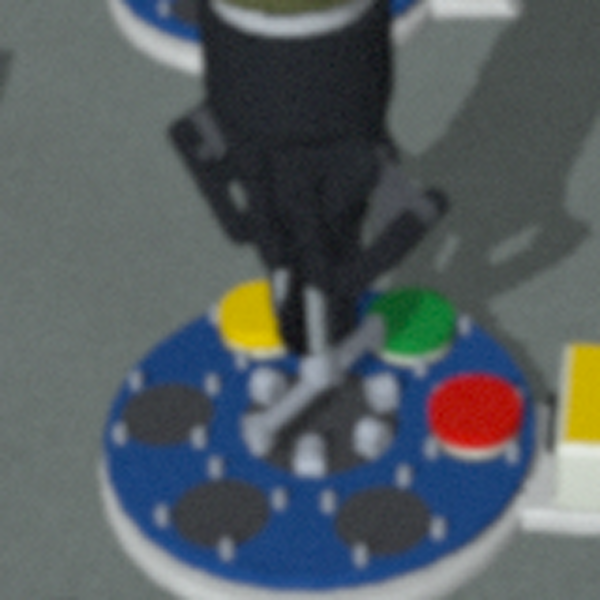

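The red dish now sits where the green one was, in front of the reader. I'll lower the ring, release and retreat.

```bash
python3 -m crank '0 0 0.1 0;0 0 0.1 0;0 0 0.1 0;0 0 0.09 0;0 0 0 0;0 0 0 0;0 0 0 0' 
python3 -m crank '0 0 0 0;0 0 0 0;0 0 0 0;0 0 0 0;0 0 0 0;0 0 0 0;0 0 0 0;0 0 0 0' 0
python3 -m crank '0 0 -0.1 0;0 0 -0.3 0;0 0 -0.5 0;0 0 -0.5 0;0 0 -0.5 0;0 0 -0.5 0;0 0 -0.3 0;0 0 0 0;0 0 0 0'
python3 - <<'E'
from h import *
b=vision.get_image('side')
cv2.imwrite('pics/t7.png',cv2.resize(b[200:360,190:350],(600,600),interpolation=2))
print(vision.landmark_of('side','dish_red'),vision.landmark_of('side','pull_ring'),vision.landmark_of('side','view_spot'))
E
```

```text
time_s: 9.45
tcp_pos: [0.5231, 0.1918, 0.0544]
orientation: [2.721, 1.57, 0.0]
ft_force: [2.8, -4.5, -4.5]
opening: 0.0091
time_s: 10.25
tcp_pos: [0.5229, 0.1919, 0.0543]
orientation: [-2.721, -1.57, 0.0]
ft_force: [1.0, 0.0, -0.3]
opening: 0.0854
time_s: 11.15
tcp_pos: [0.5227, 0.1919, 0.1889]
orientation: [-2.721, -1.57, 0.001]
ft_force: [0.1, 0.2, -0.1]
opening: 0.0856
[{'point': [0.4574, 0.1967, 0.0247], 'conf': 0.96}, {'point': [0.5801, 0.3675, -0.0012], 'conf': 0.67}, {'point': [0.331, 0.2308, -0.0023], 'conf': 0.64}] [{'point': [0.5208, 0.1906, 0.0713], 'conf': 0.72}] [{'point': [0.45, 0.1908, 0.0253], 'conf': 0.86}]
```

View pics/t7.png

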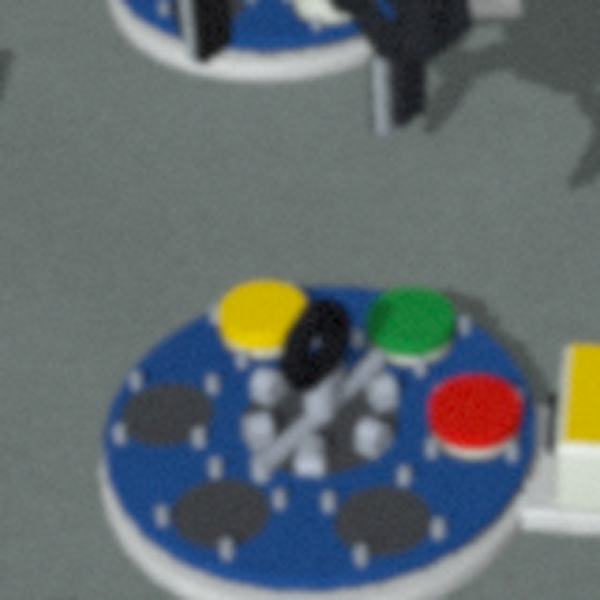

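```bash
python3 - <<'E'
from h import *
im=vision.get_image('side'); H,S,V=cv2.split(cv2.cvtColor(im,cv2.COLOR_BGR2HSV))
m=((H<8)|(H>172))&(S>140)&(V>60); m[:285]=0;m[335:]=0;m[:,:290]=0;m[:,345:]=0
c=np.argwhere(m)[:,::-1].mean(0); d=back('side',[c],.04)[0]; print(c,m.sum(),d)
vs=np.array([.523,.191])+.068*np.array([np.cos(np.pi*.995),np.sin(np.pi*.995)]); print(vs,np.linalg.norm(d[:2]-vs))
r.hand_in(); print(readout.get_state()['time_s'])
E
```

```text
[316.36772487 309.36243386] 378 [0.45409742 0.19521766 0.04      ]
[0.45500839 0.1920681 ] 0.0032786614293906034
the job is handed in; nothing more can be done
the job is handed in; nothing more can be done
```

The job is handed in, and my last checks showed it done, though `hand_in` gives no verdict. I gripped the ring of the turntable with the red dish and lifted it 19 mm, where the pull was 10 N. I turned it 60° counter-clockwise to the reader, lowered it home, let go and backed off upwards. The clock stood at about 11 s of the 32 s allowed.

**Last checks:**
- **Ring:** it is back home. Its centre was reported at z = 0.071 m, and the picture shows the rod down between the teeth.
- **Red dish:** it lies flat in its well at the reader. My own estimate puts it about 3 mm from the view spot.
- **Where the checks disagreed:** the network's points gave about 9.5 mm for that distance, each good to about 4 mm. That is still inside the 15 mm limit.
- **Missed detection:** with the ring still held up, the network did not find the red dish and reported only look-alikes, but the picture showed it in place.
- **Clearance:** the gripper is open and clear, with the wrist force near zero. The moves were kept away from the red dish and the other ring. Contact with the dish is not measured directly, and I did not re-measure the other ring.

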